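# Swing the reading lamp over the open book and switch it on

### The arm

A 6-joint arm with a two-finger parallel gripper is mounted at the origin on the work surface. World frame = base frame: x ahead of the robot, y to its left, z up, the work surface at z = 0. Lengths are in m, angles in rad, forces in N, time in s.
With the tool pointing down it reaches from about 0.325 to 1 m from the base axis. Payload 5.1 kg.
Tool frame: the origin (TCP) lies at the very end of the fingers, on their centre line; the grasp point (between the pads) lies 19 mm behind it; z points along the fingers, y is the line along which they close (so a half turn about z gives the same grasp; the last joint's range is limited). The gripper opens to 85 mm and grips with 20 to 120 N. Pads are 22 mm wide; open, the fingers measure 114 mm over their backs; the gripper's body (76 mm by 85 mm) begins 54 mm behind the grasp point. The pads swing forward as they close: fully open they stand 13 mm farther back than shut.
Start: joints at [-1.412, 0.124, 1.65, -0, 1.367, -0.083], TCP at [0.156, -0.631, 0.231] pointing down, gripper open.
Joint ranges: [-2.61, 2.61], [-1.02, 2.33], [0.03, 2.71], [-1.35, 4.49], [0.32, 2.68], [-2.91, 2.91]. Speed limits (rad/s): [2.57, 2.57, 3.14, 3.14, 3.14, 3.14].

### API

Orientations are given as a rotation vector (axis times angle).
In Python, from cell import robot gives the robot as it stands.
- The arm moves only by the shell command python3 -m inch 'ROWS' [OPENING]. ROWS is text: rows parted by semicolons, each of 4 numbers parted by spaces: the shift along the tool's x, y, z in m, then the turn about the tool's z in rad. In form: dx dy dz spin; .... A call has 1 to 10 rows; each row shifts and turns the commanded pose from where the row before left it, along the tool's axes as they then stand; what a row does not reach is not made up. A row lasts 1/8 s, in which the tool goes at most 62.5 mm and 10.7 degrees, less where a joint would pass 70% of its speed; a pose out of reach is approached as far as the arm can. A call with a gripper value outside its range is refused whole. OPENING is the finger opening in m, from 0 to 0.0854, set as the call begins (- or left out, the last holds). The fingers move at their own pace and stop on an object; the grip force is fixed at half the most. Time passes only in rows, so rows that do not move let the fingers close. It gives the time, the measured TCP pose, the force, the opening and the grip force at its end, in the units of the state.
- robot.state(): the state, without advancing time (a new reading comes with each control period).
- robot.grab_frame(name): name is "side" or "top" or "wrist"; returns a dict with "img" (420x560x3 uint8, red, green, blue), "range_z" (420x560 float32, m along the optical axis (not along the pixel's ray), 0 where there is no reading), "camera_matrix" (3x3 intrinsics, pixels), "world_from_camera" (4x4, takes a point from camera to world coordinates); the wrist camera has in their place "tool_from_camera" (4x4, takes a point from camera to tool coordinates, whose origin is the TCP and whose axes are the flange's). Camera axes: x right, y up, looking along -z (the intrinsics and any distortion apply to the point x, -y, -z); pixel columns grow to the right and rows downward; lengths in m; the calibration is good to about 2 mm. The wrist camera is an equidistant fisheye: a pixel r from the principal point sees the ray r / f radians off the axis. A picture is of the moment at which its call begins: read the wrist's pose just before it.
- robot.hand_in(): hands the job in; it is judged then, once.
Trained networks look in the newest picture that a camera, given by its name, has taken for a name from the list of things; names that differ only in an ending like _2 or _b are one class to them, and where a whole thing is asked for, a point or a joint stands for the part that bears it (a point fixed in the world has none). Each returns a list of dicts, best first, with "conf" (0 to 1); they miss things now and then, are a little off and sometimes report something else, mostly with a low value. They report only what shows in the picture. A call takes as long as a camera call.
- robot.recognise(camera, target): "box" ([left, top, right, bottom] in pixels, round what is visible of it).
- robot.cut_out(camera, target): "pixels" (420x560 bool, what is visible of it) and "box" ([left, top, right, bottom] in pixels, round what is visible of it).
The state is a dict: "time": time; "joint_positions": joint angles; "dq": joint speeds; "effort": joint torques, N m; "ee_pos": TCP position; "orientation": TCP orientation; "force": force on the tool from outside, world axes, zero at the start; "torque": the same for the moment, N m; "gripper_width": opening from 0.0 (shut) to 1.0 (fully open); "finger_force": force on a finger pad.
Only numpy, scipy, OpenCV 4.12 (cv2) and the standard library are available. Lean on these libraries where they do the work, as an engineer would, in place of code of your own. Each camera call takes 0.05 s, during which the arm holds its last target. There are 200 camera calls.

### The job

Get the desk ready for reading: with a fingertip, push the arm of the reading lamp round until its shade stands still over the middle of the open book, then press the switch on top of the shade right down and let it go. Push and press gently, without gripping the lamp; its foot, the book and everything else on the desk stay where they are.

Things in the scene. Friction and masses are not known exactly. Their poses are not given: they have to be found in the camera images.
- lamp: the reading lamp, loose on the desk, 4 kg: round wooden foot 170 mm across and 25 mm high, steel post 16 mm thick. Origin at the centre of the foot's underside, z up along the post. Its -x axis faces roughly towards the robot. Pushing down on the shade with more than about 15 N tips it over
- lamp_axis (a point): point on the lamp post's axis at the height of the arm (300 mm above the desk): the arm swings about the vertical through this point. Above and below it is the steel swivel collar, 30 mm across; a thin finial ends 35 mm above this point
- lamp_arm (a joint): swing of the arm, rad, -1.7 to 1.7; at 0 it points along the lamp's -x axis, positive is counter-clockwise seen from above. Even friction of 0.15 N m (about 1 N at the middle of the arm): it stays where it is left. The arm is a level steel rod 12 mm thick, centre line 300 mm above the desk; past the post it ends 91 mm from the axis in a 26 mm wooden ball
- lamp_arm_mid (a point): point on the centre line of the arm, 140 mm from the swing axis; the rod is bare from 15 mm to 200 mm from the axis, and free above, below and on both sides
- lamp_head (a point): centre of the underside of the white shade at the end of the arm, 260 mm from the swing axis, 260 mm above the desk. The shade is a dome 124 mm across at the bottom, 54 mm high
- lamp_switch_top (a point): centre of the top face of the push switch, straight above lamp_head: a round cap 28 mm across that stands 13 mm proud of the shade's top, its top face 327 mm above the desk
- lamp_switch (a joint): how far the switch is pressed in, m: 0 free, 0.005 fully down. Springy: begins to move at 1.5 N, fully down at 4 N, comes up again when let go
- book: a pocket book lying open, loose, 152 mm (its x) by 214 mm (its y, across both pages), 14 mm high; origin at the centre of its underside. It lies to the left or to the right of the lamp's front, close under the circle that the shade travels (its middle within 20 mm of that circle)
- tray: white tea tray 150 by 210 mm, 18 mm high, fixed, on the other side of the lamp's front from the book; origin at the centre of its underside
- mug0: mug 74 mm across, 85 mm high, on the tray; origin at the centre of its underside
- mug1: the same mug, the other one on the tray
- bottle: round water bottle 62 mm across, 190 mm high, in front of the lamp between book and tray, lower than the shade; origin at the centre of its underside
- kettle: white kettle on its base, 160 mm across, 241 mm high, to the left; origin at the centre of its underside, handle on its -x side reaching 130 mm out
- tissue_box: tissue box with side pocket, 130 by 235 mm, 95 mm high, to the right; origin under it near its middle
- remote: remote control 45 by 150 mm, 18 mm high, at the front left; origin at the centre of its underside
- glass: drinking glass 66 mm across, 105 mm high, to the right; origin at the centre of its underside

How it is judged:
On the way, in this order (a step that is already met when the one before it is completed fails the run):
1. the lamp's shade stands still over the middle of the book (horizontal distance between lamp_head and book below 0.04 m and velocity of joint lamp_arm between -0.05 and 0.05 rad/s), for 0.3 s.
2. the switch on the shade is pressed down with the shade over the book (horizontal distance between lamp_head and book below 0.04 m and value of joint lamp_switch above 0.0035 m), for 0.05 s.
At the end, for the whole second after the job is handed in: The middle of the shade is within 40 mm (seen from above) of the middle of the book and still, the switch is up again, the lamp stands level with its foot within 15 mm of its first place, and the book lies within 15 mm of its own (all of step 1 and value of joint lamp_switch below 0.001 m and distance of each of lamp, book from where it was at the start of the episode below 0.015 m and angle between lamp's own z axis and vertical below 0.03 rad and linear speed of lamp below 0.02 m/s and angle between book's own z axis and vertical below 0.05 rad); the robot touches nothing.
It fails at once if the lamp is gripped or pushed hard (more than 20 N between fingers and lamp) (contact force between the fingers and lamp above 20 N).
It fails at once if the lamp's foot is shifted by more than 20 mm, lifted or tipped (distance of lamp from where it was at the start of the episode above 0.02 m or angle between lamp's own z axis and vertical above 0.12 rad).
It fails at once if the book is shifted or lifted by more than 15 mm (distance of book from where it was at the start of the episode above 0.015 m).
It fails at once if a mug, the bottle, kettle, tissue box, remote control or glass is shifted by more than 20 mm, lifted or tipped (distance of any of mug0, mug1, bottle, kettle, tissue_box, remote, glass from where it was at the start of the episode above 0.02 m or angle between any of mug0, mug1, bottle, kettle, tissue_box, remote, glass's own z axis and vertical above 0.3 rad).
It also fails if it takes over 48 s, if anything falls off the work surface, if the arm or the gripper's body presses on something with over 40 N, if the wrist force passes 120 N, or if a joint passes its speed limit or range.

## Working session

There is one attempt and no reset: what is moved stays moved. The work goes in short steps, Python scripts to look and compute and a shell command to move; the robot and the scene stay as the last step left them, time stands still between calls to the robot, and variables do not carry over. Pictures are saved under pics/ and viewed, at most 10 in all, crops included, and the job is handed in when it is done.

```bash
mkdir -p pics; ls; cat > h.py <<'E'
import numpy as np, cv2
from cell import robot
def cloud(f):
    K=f["camera_matrix"];z=f["range_z"];v,u=np.mgrid[:420,:560]
    p=np.stack([(u-K[0,2])/K[0,0]*z,-(v-K[1,2])/K[1,1]*z,-z],-1)
    T=f["world_from_camera"];return p@T[:3,:3].T+T[:3,3]
E
python3 - <<'E'
from h import *
s=robot.state();print(s["time"],s["ee_pos"],s["orientation"],s["force"])
ims=[]
for c in("top","side"):
    f=robot.grab_frame(c);P=cloud(f);ims.append(f["img"]);ok=f["range_z"]>0
    np.savez(f"{c}.npz",P=P,ok=ok,img=f["img"])
    print(c,f["world_from_camera"].round(3).tolist())
    for n in("lamp","lamp_arm","lamp_head","lamp_switch_top","book","tray","bottle","mug0","kettle","tissue_box","glass","remote"):
        for d in robot.cut_out(c,n)[:2]:
            m=d["pixels"]&ok
            if m.sum()<5: continue
            q=P[m];print(n,round(d["conf"],2),d["box"],"med",np.median(q,0).round(3),"lo",np.percentile(q,2,0).round(3),"hi",np.percentile(q,98,0).round(3))
for c,i in zip(("top","side"),ims): cv2.imwrite(f"pics/{c}0.png",i[...,::-1])
E
```

```text
pics
0.0 [ 0.15552402 -0.63050519  0.23006792] [-3.11663971e+00 -3.78609701e-01  1.15927543e-04] [-1.27110993 -0.97764032 -0.93362093]
top [[-0.026, 0.984, -0.176, 0.282], [-1.0, -0.023, 0.021, 0.013], [0.017, 0.177, 0.984, 1.469], [0.0, 0.0, 0.0, 1.0]]
lamp 0.81 [258.6, 112.7, 323.1, 252.2] med [ 0.634 -0.04   0.282] lo [ 0.393 -0.114  0.012] hi [0.772 0.044 0.327]
lamp_arm 0.65 [270.0, 114.2, 318.8, 250.2] med [ 0.455 -0.05   0.308] lo [ 0.389 -0.117  0.273] hi [ 0.769 -0.01   0.329]
lamp_head 0.83 [276.3, 115.2, 319.9, 247.3] med [ 0.453 -0.051  0.308] lo [ 0.388 -0.118  0.272] hi [ 0.771 -0.008  0.329]
lamp_switch_top 0.62 [292.6, 220.9, 303.1, 229.8] med [ 0.443 -0.064  0.328] lo [ 0.432 -0.078  0.322] hi [ 0.454 -0.052  0.332]
lamp_switch_top 0.46 [146.5, 249.8, 196.0, 274.4] med [0.36  0.362 0.019] lo [0.33  0.293 0.011] hi [0.39  0.433 0.026]
book 0.94 [309.5, 175.4, 378.2, 227.8] med [ 0.577 -0.258  0.014] lo [ 0.5   -0.36   0.002] hi [ 0.657 -0.156  0.022]
tray 0.92 [190.1, 191.1, 253.2, 237.7] med [0.522 0.181 0.007] lo [ 0.469  0.077 -0.   ] hi [0.622 0.283 0.023]
tray 0.
[... 2310 characters left out ...]
581 0.298 0.089]
mug0 0.56 [240.9, 248.0, 267.5, 275.5] med [0.542 0.14  0.058] lo [0.504 0.097 0.008] hi [0.596 0.169 0.089]
kettle 0.68 [182.7, 326.5, 236.6, 405.7] med [0.494 0.6   0.203] lo [0.422 0.521 0.004] hi [0.577 0.649 0.233]
tissue_box 0.88 [292.8, 137.3, 333.6, 177.6] med [ 0.559 -0.532  0.078] lo [ 0.498 -0.722  0.007] hi [ 0.631 -0.481  0.097]
glass 0.83 [349.5, 165.7, 367.9, 190.8] med [ 0.304 -0.468  0.07 ] lo [ 0.276 -0.521  0.006] hi [ 0.333 -0.454  0.104]
glass 0.28 [242.1, 247.4, 269.3, 275.5] med [0.54  0.134 0.058] lo [0.504 0.097 0.009] hi [0.595 0.169 0.089]
remote 0.81 [273.4, 318.5, 291.6, 356.4] med [0.359 0.374 0.015] lo [0.329 0.3   0.008] hi [0.389 0.439 0.021]
```

View pics/top0.png

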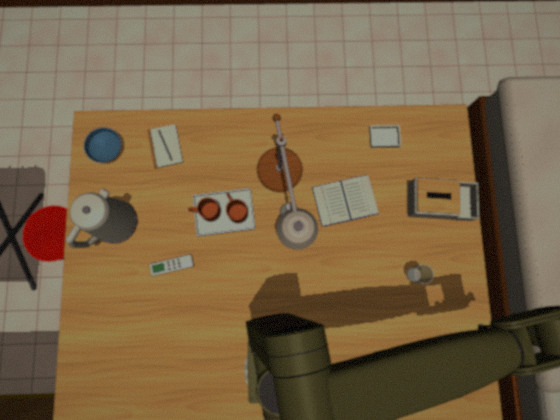

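View pics/side0.png

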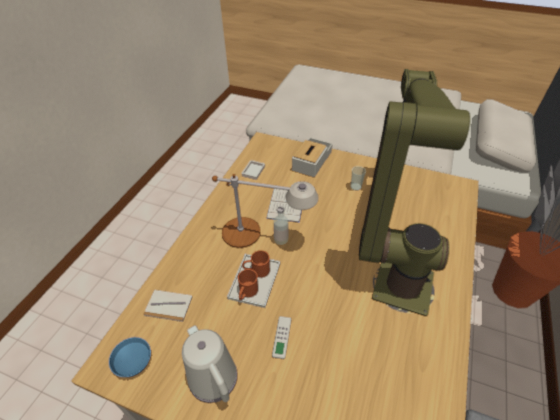

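The top view shows the lamp foot at (279,169), the shade at (297,228) and the book at (345,200) to the right. The mugs on the tray are at (222,210). The side view shows the bottle at (281,228), under the arm. Next I fit the lamp axis and the book's centre.

```bash
cat > fit.py <<'E'
from h import *
from scipy.optimize import least_squares
def fit(tag=None):
    R={}
    for c in("top","side"):
        f=robot.grab_frame(c);P=cloud(f);ok=f["range_z"]>0
        if tag: cv2.imwrite(f"pics/{c}{tag}.png",f["img"][...,::-1])
        X=P.reshape(-1,3)[ok.ravel()]
        near=(X[:,0]>.35)&(X[:,0]<.85)&(X[:,1]>-.4)&(X[:,1]<.1);X=X[near]
        foot=X[(X[:,2]>.016)&(X[:,2]<.034)&(np.hypot(X[:,0]-.69,X[:,1]+.02)<.13)][:,:2]
        cf=foot.mean(0)
        if len(foot)>20: cf=np.array(cv2.minEnclosingCircle(foot.astype(np.float32))[0])
        d=robot.cut_out(c,"lamp_switch_top")
        sw=[(round(k["conf"],2),np.median(P[k["pixels"]&ok],0).round(4)) for k in d[:1]]
        sh=X[(X[:,2]>.262)&(X[:,2]<.325)]
        rod=X[(X[:,2]>.294)&(X[:,2]<.312)]
        d=robot.cut_out(c,"book")
        bk=None
        if d:
            q=P[d[0]["pixels"]&ok];q=q[(q[:,2]>.006)&(q[:,2]<.03)]
            bk=cv2.minAreaRect(q[:,:2].astype(np.float32)*1000)
        print(c,"foot",cf.round(4),len(foot),"switch",sw,"book",bk)
        np.save(c+"_hi.npy",sh)
        R[c]=(cf,sw,bk)
    return R
if __name__=="__main__":
    fit()
    for c in("top","side"):
        q=np.load(c+"_hi.npy");
        a=q[q[:,0]>.7];b=q[(q[:,0]>.52)&(q[:,0]<.66)];s=q[q[:,0]<.50]
        print(c,"ball",q[q[:,0]>.76].mean(0).round(3),"rod pts",len(b),np.polyfit(b[:,0],b[:,1],1).round(4),b[:,2].mean().round(3),
          "shade circ",cv2.minEnclosingCircle(s[:,:2].astype(np.float32)*1000))
        col=q[(q[:,0]>.66)&(q[:,0]<.73)];print(np.median(col,0).round(4),q[:,0].max())
E
python3 fit.py
```

```text
top foot [ 0.6821 -0.0031] 1246 switch [(0.62, array([0.5004, 0.5417, 0.2012]))] book ((579.1620483398438, -261.4339599609375), (152.65162658691406, 215.48880004882812), 12.50161361694336)
side foot [0.6875 0.0033] 687 switch [(0.47, array([ 0.4419, -0.0592,  0.324 ]))] book ((576.6298217773438, -243.41378784179688), (144.37649536132812, 197.03761291503906), 11.53045654296875)
top ball [ 0.774 -0.012  0.309] rod pts 192 [ 0.1599 -0.1358] 0.306 shade circ ((444.0842590332031, -65.12899780273438), 61.81122589111328)
[ 0.6928 -0.0251  0.3109] 0.7880062463230106
side ball [ 0.774 -0.005  0.303] rod pts 118 [ 0.1604 -0.1311] 0.301 shade circ ((440.6225891113281, -55.991878509521484), 60.59812545776367)
[ 0.6952 -0.0158  0.3   ] 0.7883866766712901
```

```bash
python3 -m inch '0 0 -0.05 0; 0 0 -0.05 0; 0 0 -0.05 0; 0 0 -0.05 0; 0.04 -0.04 0 0; 0.04 -0.04 0 0; 0.04 -0.04 0 0; 0.04 -0.04 0 0; 0.04 -0.04 0 0; 0.04 -0.04 0 0' 0
```

```text
time: 2.85
ee_pos: [0.3317, -0.3389, 0.4315]
orientation: [3.118, 0.378, 0.001]
force: [0.3, 0.4, 0.2]
gripper_width: -0.003
finger_force: 0.0
```

```bash
python3 -m inch '0.04 -0.04 0 0; 0.04 -0.04 0 0; 0.04 -0.04 0 0.04; 0.04 -0.04 0 0.04; 0.04 -0.04 0 0; 0.04 -0.04 0 0; 0.03 -0.03 0 0; 0.03 -0.03 0 0; 0 0 0 0'
```

```text
time: 3.98
ee_pos: [0.5665, 0.0145, 0.4304]
orientation: [-3.13, -0.259, 0.002]
force: [0.1, -1.4, 0.1]
gripper_width: -0.002
finger_force: 0.0
```

```bash
python3 -m inch '-0.015 0 0.05 0; 0 0 0.05 0; 0 0 0.03 0; 0 0 0.02 0; 0 0.01 0 0; 0 0.008 0 0; 0 0.005 0 0; 0 0 0 0'
python3 - <<'E'
from h import *
ims=[robot.grab_frame(c)["img"] for c in("wrist","side")]
cv2.imwrite("pics/w1.png",np.hstack([cv2.resize(ims[0],(400,300)),cv2.resize(ims[1][120:330,140:420],(400,300))])[...,::-1])
E
```

```text
time: 4.97
ee_pos: [0.5552, -0.0131, 0.2825]
orientation: [3.131, 0.253, 0.003]
force: [0.4, -0.2, 1.1]
gripper_width: -0.006
finger_force: 0.0
```

View pics/w1.png

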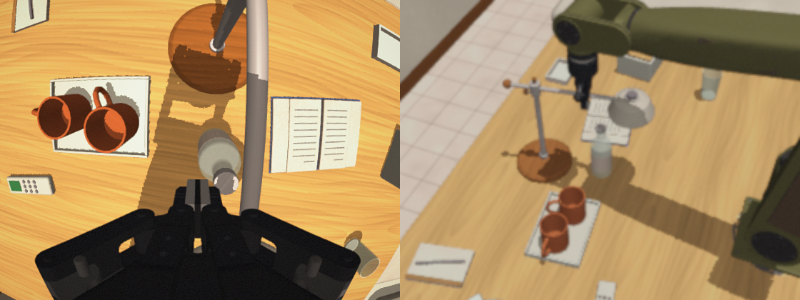

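The closed fingertip at (195,190) is left of the rod at (255,150), and nothing else is near it. I'll start the arc push.

```bash
python3 -m inch '0 0.004 0 0; 0 0.004 0 0; -0.0005 0.004 0 -0.03; -0.0009 0.007 0 -0.05; -0.0009 0.007 0 -0.05; -0.0009 0.007 0 -0.05; -0.0009 0.007 0 -0.05; -0.0009 0.007 0 -0.05; -0.0005 0.004 0 -0.03; 0 0 0 0'; python3 - <<'E'
from h import *
s=robot.state();print(s["force"]);p=s["ee_pos"][:2]-np.array([.699,-.0205]);print(np.hypot(*p),np.degrees(np.arctan2(p[1],p[0])))
f=robot.grab_frame("top");P=cloud(f);X=P[f["range_z"]>0]
cv2.imwrite("pics/t2.png",cv2.resize(f["img"][90:300,180:460],(800,600))[...,::-1])
for n in("lamp_head","lamp_switch_top","book"):
    for d in robot.cut_out("top",n)[:1]:
        q=P[d["pixels"]];print(n,d["conf"],d["box"],np.median(q,0),cv2.minEnclosingCircle(q[(q[:,2]>.262)&(q[:,2]<.33)][:,:2].astype(np.float32)) if n!="book" else "")
E
```

```text
time: 6.32
ee_pos: [0.5632, -0.0633, 0.2812]
orientation: [3.055, 0.734, 0.0]
force: [0.2, -0.6, 0.3]
gripper_width: -0.0
finger_force: 0.0
[ 0.16849322 -0.59374209  0.34168364]
0.1424058473483918 -162.5031061098806
lamp_head 0.84 [267.1, 116.5, 342.3, 238.1] [ 0.45711864 -0.14268313  0.31035641] ((0.5930618047714233, -0.06992968171834946), 0.20271766185760498)
lamp_switch_top 0.5 [320.7, 212.4, 325.1, 218.6] [ 0.46131268 -0.13412203  0.32790028] ((0.46310165524482727, -0.132828488945961), 0.010782401077449322)
book 0.84 [322.6, 176.3, 379.6, 225.3] [ 0.58620013 -0.28475503  0.01443704]
```

View pics/t2.png

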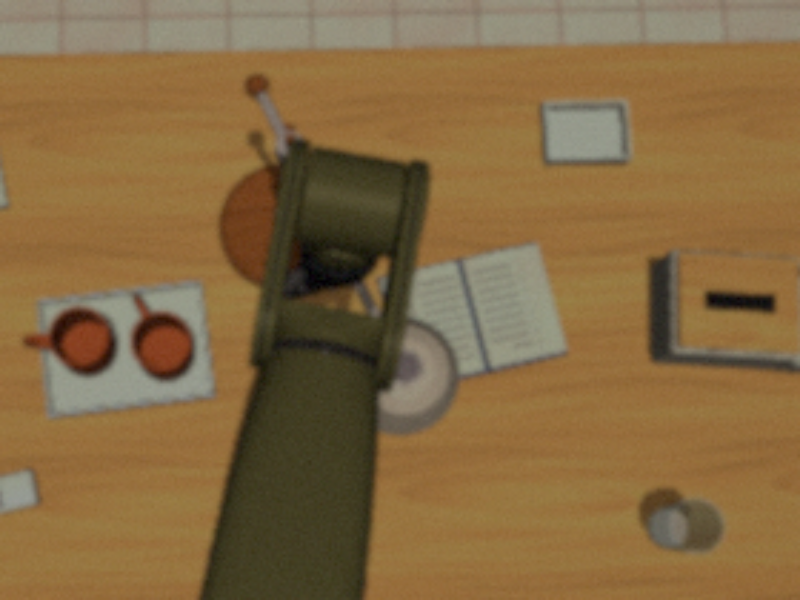

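The shade at (410,375) in the crop has swung towards the book at (480,310), and the foot hasn't moved. About 37° remain.

```bash
python3 -m inch '-0.0005 0.0042 0 -0.03; -0.0009 0.007 0 -0.05; -0.0009 0.007 0 -0.05; -0.0009 0.007 0 -0.05; -0.0009 0.007 0 -0.05; -0.0009 0.007 0 -0.05; -0.0009 0.007 0 -0.05; -0.0009 0.007 0 -0.05; -0.0009 0.007 0 -0.05; -0.0009 0.007 0 -0.05';  python3 -m inch '-0.0009 0.007 0 -0.05; -0.0005 0.0042 0 -0.03; 0 0 0 0; 0 0 0 0'; cat > m.py <<'E'
from h import *
A=np.array([.699,-.0205])
s=robot.state();p=s["ee_pos"][:2]-A;print(s["ee_pos"],s["force"],np.hypot(*p),np.degrees(np.arctan2(p[1],p[0])))
for c in("top","side"):
    f=robot.grab_frame(c);P=cloud(f)
    for n in("lamp_switch_top","lamp_head"):
        for d in robot.cut_out(c,n)[:1]:
            q=P[d["pixels"]]
            if n=="lamp_head": q=q[(q[:,2]>.262)&(q[:,2]<.325)&(np.hypot(*(q[:,:2]-A).T)>.19)]
            m,_=cv2.minEnclosingCircle(q[:,:2].astype(np.float32)); r=np.array(m)-A
            print(c,n,round(d["conf"],2),d["box"],np.median(q,0).round(4),"circ",np.round(m,4),round(_,4),np.hypot(*r),np.degrees(np.arctan2(r[1],r[0])))
E
python3 m.py
```

```text
time: 7.78
ee_pos: [0.5985, -0.1203, 0.2811]
orientation: [-2.79, -1.443, 0.002]
force: [-1.4, -0.8, -0.1]
gripper_width: 0.003
finger_force: 0.6
time: 8.28
ee_pos: [0.6073, -0.1273, 0.2814]
orientation: [2.733, 1.55, 0.001]
force: [-0.7, 0.1, -0.3]
gripper_width: 0.002
finger_force: 0.0
[ 0.60726979 -0.1272962   0.28142436] [-0.66154206  0.06155275 -0.28134494] 0.14078302874029416 -130.66019367672706
top lamp_switch_top 0.61 [353.2, 180.7, 364.4, 188.2] [ 0.5565 -0.2403  0.3282] circ [ 0.4256 -0.1166] 0.1938 0.28984676858203623 -160.6330600059783
top lamp_head 0.87 [256.0, 127.6, 377.8, 206.0] [ 0.5398 -0.2432  0.3101] circ [ 0.5606 -0.2372] 0.0666 0.25710940501279717 -122.55599171590849
side lamp_head 0.91 [218.2, 147.9, 303.9, 192.9] [ 0.5441 -0.2104  0.2995] circ [ 0.5498 -0.2285] 0.0592 0.25600334307108064 -125.65196300153434
```

```bash
python3 -m inch '-0.0005 0.0042 0 -0.03; -0.0005 0.0042 0 -0.03; -0.0005 0.0042 0 -0.03; 0 0 0 0; 0 -0.01 0 0; 0 -0.03 0 0; 0 0 -0.05 0; 0 0 -0.05 0; 0 0 -0.05 0; 0 0 0 0'; python3 m.py
```

```text
time: 9.82
ee_pos: [0.582, -0.1174, 0.438]
orientation: [2.653, 1.667, 0.011]
force: [-0.4, -0.2, 0.2]
gripper_width: 0.0
finger_force: 0.0
[ 0.58204788 -0.11736787  0.43803945] [-0.39529376 -0.15066207  0.19671369] 0.15185908643487891 -140.3660829819426
top lamp_switch_top 0.57 [355.3, 172.7, 367.6, 183.8] [ 0.5776 -0.2528  0.3288] circ [ 0.5773 -0.2539] 0.0139 0.2631963348611455 -117.54738864590301
top lamp_head 0.56 [256.3, 125.1, 377.8, 200.7] [ 0.5592 -0.2604  0.3098] circ [ 0.5811 -0.2479] 0.066 0.25617742028671536 -117.40883125015053
side lamp_switch_top 0.62 [214.4, 146.6, 298.9, 193.7] [ 0.5812 -0.2115  0.3014] circ [0.5183 0.2918] 0.7501 0.36078834935902465 120.05692823041002
side lamp_head 0.81 [216.2, 144.2, 300.3, 195.1] [ 0.5673 -0.2221  0.2997] circ [ 0.5731 -0.2387] 0.0609 0.25194034720565617 -119.97388266534023
```

```bash
python3 -m inch '-0.04 0.018 0 0; -0.04 0.018 0 0; -0.042 0.0195 0 0; 0 0 0.04 0; 0 0 0.03 0; 0 0 0.02 0; 0 0 0.01 0; 0 0 0 0; 0 0 0 0'; python3 - <<'E'
from h import *
f=robot.grab_frame("side");cv2.imwrite("pics/s3.png",cv2.resize(f["img"][110:260,180:380],(800,600),interpolation=2)[...,::-1])
E
```

```text
time: 11.25
ee_pos: [0.579, -0.2516, 0.333]
orientation: [2.658, 1.67, 0.002]
force: [-0.7, 0.1, -0.0]
gripper_width: -0.002
finger_force: 0.0
```

View pics/s3.png

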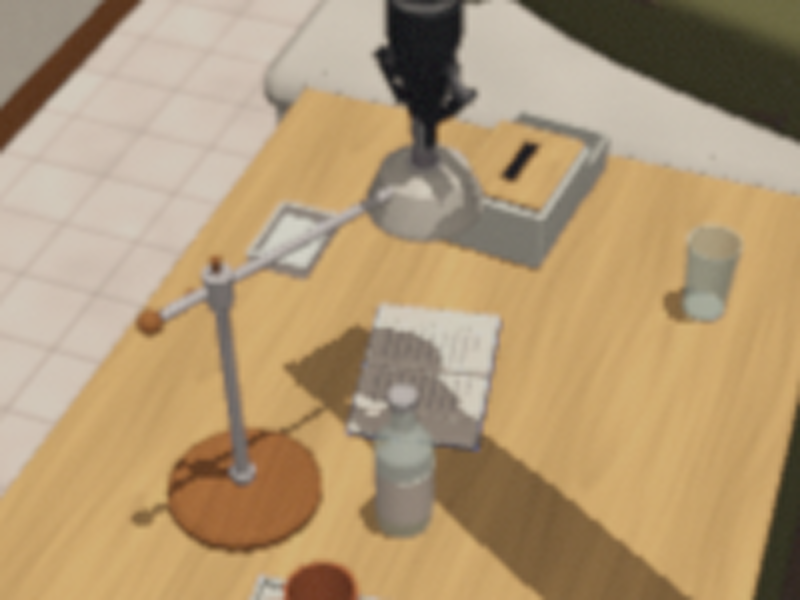

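The fingertip at (425,155) is directly over the switch on the shade's top. I'll press in small steps and watch the force.

```bash
python3 -m inch '0 0 0.004 0; 0 0 0.002 0; 0 0 0.001 0; 0 0 0.001 0; 0 0 0.001 0; 0 0 0 0; 0 0 0 0'
```

```text
time: 12.18
ee_pos: [0.5786, -0.2515, 0.3227]
orientation: [2.66, 1.671, 0.001]
force: [1.0, -1.1, 2.8]
gripper_width: -0.003
finger_force: 1.8
```

```bash
python3 -m inch '0 0 0.001 0; 0 0 0 0; 0 0 0 0'
```

```text
time: 12.55
ee_pos: [0.5786, -0.2515, 0.322]
orientation: [2.66, 1.671, 0.001]
force: [1.1, 0.4, 5.1]
gripper_width: -0.0
finger_force: 2.5
```

```bash
python3 -m inch '0 0 0.0007 0; 0 0 0 0; 0 0 0 0'
```

```text
time: 12.92
ee_pos: [0.5787, -0.2516, 0.3219]
orientation: [2.659, 1.67, 0.001]
force: [-0.2, 0.0, 6.7]
gripper_width: 0.002
finger_force: 3.4
```

The switch has bottomed out: the force is above 4 N and the tip no longer sinks. I'll let it go, retreat upwards and check.

```bash
python3 -m inch '0 0 -0.004 0; 0 0 -0.01 0; 0 0 -0.03 0; 0 0 -0.05 0; 0 0 -0.05 0; 0.05 -0.02 0 0; 0.05 -0.02 0 0; 0.04 -0.02 0 0; 0 0 0 0; 0 0 0 0'; python3 m.py; python3 - <<'E'
from fit import *
fit("4")
E
```

```text
time: 14.18
ee_pos: [0.5851, -0.0996, 0.4641]
orientation: [-2.66, -1.671, 0.002]
force: [0.5, -1.4, 0.1]
gripper_width: -0.003
finger_force: 0.0
[ 0.585058   -0.09955289  0.46413409] [ 0.53891625 -1.43209722  0.09005532] 0.13867998298206255 -145.24710989344075
top lamp_switch_top 0.64 [358.4, 173.9, 365.7, 180.8] [ 0.5775 -0.2519  0.3282] circ [ 0.5773 -0.2517] 0.0118 0.2613100240572022 -117.76428783793004
top lamp_head 0.7 [406.7, 177.9, 482.1, 221.3] [nan nan nan] circ [0. 0.] 0.0 0.6993005434003322 178.32013318609785
side lamp_head 0.84 [216.7, 147.7, 301.2, 194.6] [ 0.5653 -0.2209  0.2983] circ [ 0.5718 -0.2363] 0.0605 0.25043125401427224 -120.51248239490508
top foot [ 0.6801 -0.0038] 956 switch [(0.46, array([ 0.5755, -0.2525,  0.3284]))] book ((546.4232788085938, -293.0818786621094), (77.73229217529297, 169.414306640625), 9.411792755126953)
side foot [ 0.6974 -0.0165] 655 switch [] book ((578.9329833984375, -256.0640869140625), (145.72482299804688, 218.31044006347656), 11.821474075317383)
  return _methods._mean(a, axis=axis, dtype=dtype,
  ret = um.true_divide(
```

View pics/side4.png

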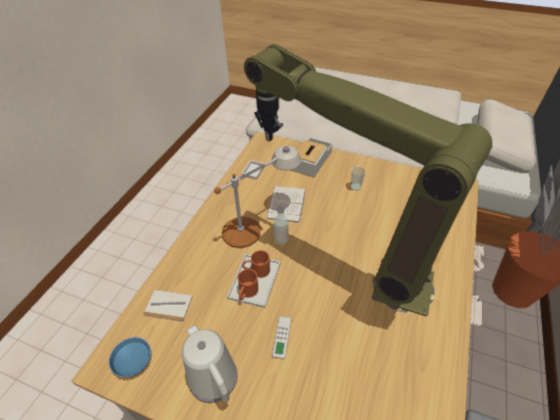

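The shade at (287,158) stands above the book, its measured centre about 5 mm from the book's. The switch is up at z = 0.328, the foot at (241,232) hasn't moved, and the robot is clear.

```bash
python3 -c "
from cell import robot
print(robot.hand_in())"
```

```text
the job is handed in; nothing more can be done
None
```

I pushed the shade to about 5 mm from the book's centre, pressed the switch right down and let it go; the job was handed in at about 14 s, but no verdict was returned.

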